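# Set the jack of a swing-arm riveting anvil on its sole plate

## Task

Before rivets are hammered on the swing-arm anvil its free end must stand on its jack: lay the steel sole plate under the raised jack foot, its ring centred below the foot, and let go. Then wind the crank clockwise until the foot bears firmly inside the ring: stop when the crank runs about half as hard again as it did free, and never force it. Leave the dye bottle and the tape measure where they are.

Things in the scene. Friction and masses are not known exactly. Their poses are not given: they have to be found in the camera images.
- anvil_arm: riveting anvil on a swing arm, bolted down. Origin on the bench (z = 0) under the jack's vertical axis; x points along the arm from the jack to the swing post 220 mm away. Arm 112 to 152 mm up, anvil block (top 182 mm) 60 to 150 mm behind the jack. Jack: tube 40 mm in diameter from 70 mm up, its clamp reaching 46 mm out towards -x at 112 mm, gear head 68 mm in diameter at 166 to 204 mm
- crank_axis (a point): point on the jack's vertical axis (axis of crank, leg and foot) at the height of the middle of the crank knob, 235 mm above the bench. The bench before the jack is free; a blue bench vice, 100 mm tall, stands to the left, beginning 0.1 m left of the robot's centre line
- jack_crank (a joint): crank turn (rad), clockwise from above positive: lowers the foot 4 mm per rad, self-locking. Starts at 0.3 to 3.3 (sole 22 to 41 mm above the bench); end 9.75; the foot meets the plate somewhere from 7.5 to 9.0. Running free takes about 9 N at the knob along its path; with the foot bearing each further 1 N is 12.5 N at the foot (4 to 5 N more is right), coming up in about 0.3 rad
- crank_knob (a point): middle of the crank's black knob: upright cylinder 22 mm in diameter, 40 mm tall (215 to 255 mm above the bench), 50 mm from the jack's axis, on a flat crank bar. Its sleeve turns freely on its pin: it can be held from above and led round without turning the hand
- jack_leg: inner tube of the jack with the foot on its lower end: round, 46 mm in diameter, thin rubber sole. It moves only up and down. The foot is screwed out on a levelling stud, by 0 to 6 mm, differently each time: this body's origin is the middle of the sole only if the stud is fully in, otherwise the sole hangs up to 6 mm lower
- sole_plate: loose steel sole plate, 190 x 68 x 6 mm, about 0.5 kg, at the start lying on the green cutting mat (3 mm thick; the mat ends 0.17 m to the right of the robot's centre line, so the jack's side is bare wood). Origin at the middle of its underside, x axis along its length from the handle end to the ring end, z up
- plate_ring (a point): middle of the plate's locating ring, on the plate's upper face, 58 mm from the plate's middle towards +x; ring 58 mm in diameter inside, 66 mm outside, top 11 mm above the plate's underside
- plate_handle (a point): middle of the plate's handle bar, 61 mm from the plate's middle towards -x; the bar lies along the plate's x axis, 10 mm wide and 10 mm high, its middle 41 mm above the plate's underside, on a leg at each end (52 mm clear between the legs, 30 mm clear below)
- tape_measure: yellow and black tape measure, 56 x 109 x 34 mm, on the bench at the left; bystander
- dye_brown: small brown bottle with black cap, 34 mm in diameter, 74 mm tall, standing on the mat to the right of the anvil arm; bystander

How it is judged:
By the outcome, as a careful person would: the job done as asked, in the order asked, and still so for the second after the job is handed in, with the robot touching nothing.
It also fails if it takes over 72 s, if anything falls off the work surface, if the arm or the gripper's body presses on something with over 40 N, if the wrist force passes 120 N, or if a joint passes its speed limit or range.

## Robot

A 6-joint arm with a two-finger parallel gripper is mounted at the origin on a cart in front of the work surface, level with it; the furniture and walls round the work are solid. World frame = base frame: x ahead of the robot, y to its left, z up, the work surface at z = 0. Lengths are in mm, angles in rad, forces in N, time in s.
With the tool pointing down it reaches from about 325 to 775 mm from the base axis. Payload 5.5 kg.
Tool frame: the origin (TCP) lies on the centre line of the jaws, within the pads' length; the fingertips stand 8 mm ahead of it and the grasp point (between the pads) lies 11 mm behind it; z points along the fingers, y is the line along which they close (so a half turn about z gives the same grasp; the last joint's range is limited). The gripper opens to 88 mm and grips with 3 to 60 N. Pads are 20 mm wide; open, the fingers measure 115 mm over their backs; the gripper's body (75 mm by 178 mm) begins 61 mm behind the grasp point.
Start: joints at [-1.158, 0.091, 1.231, -0, 1.82, -0.057], TCP at [271.627, -535.01, 230.631] pointing down, gripper open.
Joint ranges: [-2.87, 2.87], [-0.86, 2.18], [0.17, 2.46], [-1.51, 4.65], [0.06, 2.69], [-2.65, 2.65]. Speed limits (rad/s): [2.57, 2.57, 3.01, 3.14, 3.14, 3.14].

## Interface

Orientations are given as a rotation vector (axis times angle).
In Python, from bench import status, optics, sign_off gives the robot as it stands. The module is installed in compiled form; this text tells all that it offers.
- The arm moves only by the tool servo_tool, never from a script. Its argument "steps" is a list of rows, each a list of 3 entries, a list of its own where there are three numbers: the shift along the tool's x, y, z in cm, then the turn about the tool's z in rad, then the finger opening in cm, from 0 to 8.78. A call has 1 to 10 rows; each row is the pose to reach, as a shift and turn from the pose commanded when the call began, along the tool's axes at that moment; what a row does not reach only later rows make up. A row lasts 1/8 s, in which the tool goes at most 62.5 mm and 10.7 degrees, less where a joint would pass 70% of its speed; a pose out of reach is approached as far as the arm can. A call with a gripper value outside its range is refused whole. The fingers move at their own pace and stop on an object; the grip force is fixed at half the most. Time passes only in rows, so rows that repeat a pose let the fingers close. It gives the time, the measured TCP pose, the force, the opening and the grip force at its end, in the units of the state.
- status.sense(): the state, without advancing time (a new reading comes with each control period).
- optics.camera(name): name is "scene" or "top" or "wrist"; returns the picture (480x640x3 uint8, red, green, blue); there is no depth.
- optics.camera_params(name): a dict with "fovy" (degrees; the focal length in pixels is half the picture's height over the tangent of half this angle, whatever the lens; pixels are square), "cx", "cy" (the principal point, pixels), "eye" and "orientation" of the camera in the world. Camera axes: x right, y down, z forward; pixel columns grow to the right and rows downward; lengths in mm; the calibration is good to about 2 mm. A picture is of the moment at which its call begins: read the wrist's pose just before it. camera_params takes no time and is no camera call; for the wrist camera it gives the pose at the moment of the call.
- sign_off(): hands the job in; it is judged then, once.
The state is a dict: "t": time; "qpos": joint angles; "joint_vel": joint speeds; "joint_torque": joint torques, N m; "position": TCP position; "orientation": TCP orientation; "contact_force": force on the tool from outside, world axes, zero at the start; "torque": the same for the moment, N m; "grip_width": finger opening in mm; "gripper_force": force on a finger pad.
Only numpy, scipy, OpenCV 4.12 (cv2) and the standard library are available. Lean on these libraries where they do the work, as an engineer would, in place of code of your own. Each camera call takes 0.05 s, during which the arm holds its last target. There are 200 camera calls.

## Working session

There is one attempt and no reset: what is moved stays moved. The work goes in short steps, Python scripts to look and compute and a tool call to move; the robot and the scene stay as the last step left them, time stands still between calls to the robot, and variables do not carry over. Pictures are saved under pics/ and viewed, at most 10 in all, crops included, and the job is handed in when it is done.

Besides the shell and the picture viewer there is one more tool, called after "Call:" as a command line: name --argument value ..., lists and objects as JSON in quotes. servo_tool: Moves the arm, as the interface text tells. Its arguments: {"type":"object","properties":{"steps":{"type":"array","items":{"type":"array"}}},"required":["steps"]}

```bash
mkdir -p pics; cat > h.py <<'E'
import numpy as np, cv2
from scipy.spatial.transform import Rotation as R
from bench import status, optics, sign_off
def snap(n,f=None):
    p=optics.camera_params(n); im=optics.camera(n)
    if f: cv2.imwrite('pics/'+f,im[:,:,::-1])
    return im,p
def Rm(o):
    o=np.array(o,float)
    return o if o.shape==(3,3) else R.from_rotvec(o).as_matrix()
def foc(p): return 240/np.tan(np.radians(p['fovy'])/2)
def ray(p,u,v):
    d=Rm(p['orientation'])@np.array([(u-p['cx'])/foc(p),(v-p['cy'])/foc(p),1.]); return np.array(p['eye'],float),d
def onz(p,u,v,z):
    e,d=ray(p,u,v); return e+d*(z-e[2])/d[2]
def proj(p,X):
    c=Rm(p['orientation']).T@(np.array(X,float)-np.array(p['eye'],float)); return foc(p)*c[:2]/c[2]+[p['cx'],p['cy']]
E
python3 - <<'E'
from h import *
a,p=snap('scene'); b,q=snap('top')
cv2.imwrite('pics/s.png',a[:,:,::-1]);cv2.imwrite('pics/t.png',b[:,:,::-1])
print(p,q); s=status.sense(); print(s['position'],s['orientation'],s['contact_force'],s['t'])
E
```

```text
{'fovy': 54.303480979544894, 'cx': 318.1556394919214, 'cy': 238.9730918393135, 'eye': array([1332.60622888, -166.86867368, 1142.38743766]), 'orientation': array([-1.96522207, -1.69145321,  0.57469888])} {'fovy': 47.84855275327378, 'cx': 316.40252063543244, 'cy': 239.0715154365349, 'eye': array([ 499.69295804,  -75.90066942, 1307.91631491]), 'orientation': array([-2.18827056,  2.1599339 , -0.07107231])}
[ 271.52568216 -534.75720451  229.63685018] [-3.05366142e+00 -7.30762470e-01  4.82853254e-04] [-0.55385796 -0.63313163 -0.54045004] 0.1
```

View pics/s.png

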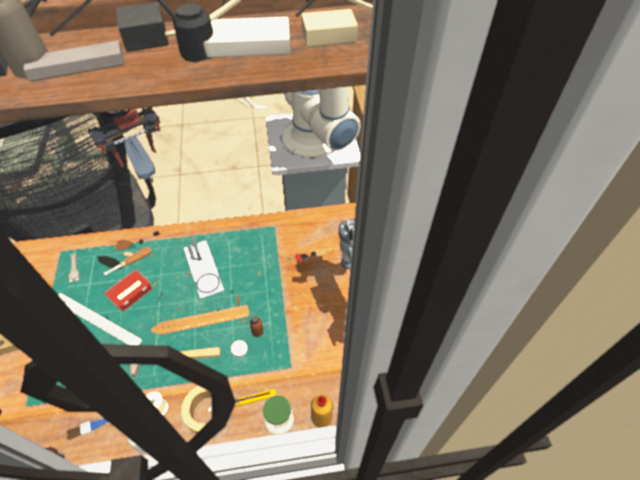

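View pics/t.png

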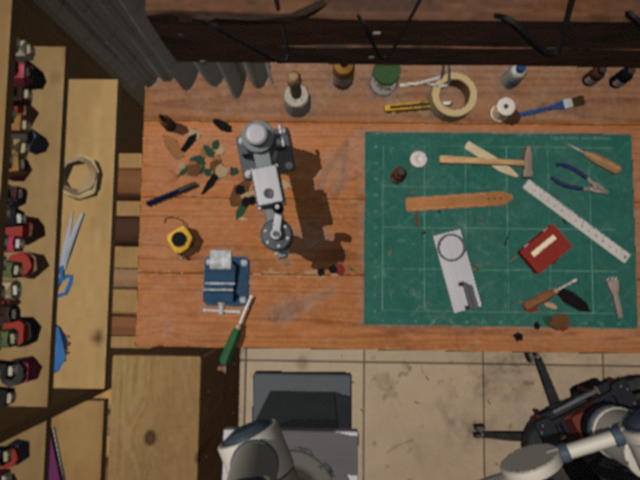

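The top view shows the jack head near (277,235), with its crank above it. The plate's ring is near (453,247) and its handle near (467,293). I'll measure these more closely.

```bash
python3 - <<'E'
from h import *
b=cv2.imread('pics/t.png');p=optics.camera_params('top')
A=cv2.resize(b[180:280,235:325],None,fx=4,fy=4,interpolation=cv2.INTER_CUBIC)
B=cv2.resize(b[220:320,420:500],None,fx=4,fy=4,interpolation=cv2.INTER_CUBIC)
cv2.imwrite('pics/c1.png',np.hstack([A,B]))
print(foc(p))
for n,u,v,z in [('gear',277,235,204),('ring',453,247,14),('handle',467,295,44)]: print(n,onz(p,u,v,z).round(1))
# plate mask
h=cv2.cvtColor(b,cv2.COLOR_BGR2HSV); m=((h[...,1]<50)&(h[...,2]>130)).astype(np.uint8); m[:220]=0;m[320:]=0;m[:,:425]=0;m[:,495:]=0
n,l,s,c=cv2.connectedComponentsWithStats(m); k=1+np.argmax(s[1:,4]); r=cv2.minAreaRect(np.argwhere(l==k)[:,::-1].astype(np.float32)); print(r,s[k])
for x in cv2.boxPoints(r): print(onz(p,*x,9).round(1))
E
```

```text
540.9718498775685
gear [594.8  21.1 204. ]
ring [ 587.6 -383.6   14. ]
handle [ 474.6 -408.    44. ]
((459.4296569824219, 279.74432373046875), (61.010093688964844, 28.395849227905273), 74.62374877929688) [ 438  252   43   61 1217]
[ 570.4 -348.     9. ]
[ 589.3 -413.5    9. ]
[ 449.8 -450.7    9. ]
[ 431.1 -385.7    9. ]
```

View pics/c1.png

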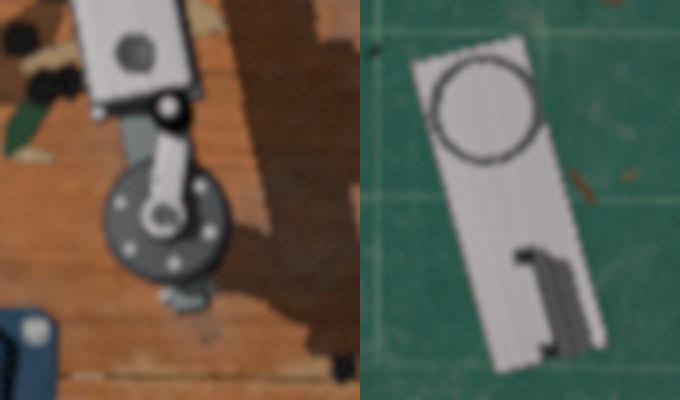

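The enlarged crop puts the gear hub at about (276.5,234), the knob at (277.5,208) and the ring centre at (451.2,247). The plate's corners are clear too. The handle bar is at about (470,296), displaced to the right by parallax.

```bash
python3 - <<'E'
from h import *
p=optics.camera_params('top')
f=lambda x,y:(420+(x-360)/4,220+y/4); g=lambda x,y:(235+x/4,180+y/4)
C=[onz(p,*f(*c),9)[:2] for c in [(412,60),(525,37),(607,345),(497,373)]]
c=np.mean(C,0); d=(C[0]+C[1]-C[2]-C[3])/2; L=np.linalg.norm(d); d/=L
w=np.linalg.norm(C[0]-C[1]); ring=onz(p,*f(485,108),11)[:2]
print('plate',c,L,w,'head',np.degrees(np.arctan2(d[1],d[0])),'ring',ring,'dist',(ring-c)@d)
H=c-61*d; print('handle',H,'bar px', proj(p,[*H,49]))
ax=onz(p,*g(167,217),204); kn=onz(p,*g(170,108),255); print('axis',ax,onz(p,*g(165,215),215),'knob',kn, np.linalg.norm(kn-ax))
s=status.sense(); M=Rm(s['orientation']); pos=np.array(s['position'])
print(M.round(3)); print('to above handle z130, tool cm', M.T@(np.array([*H,130])-pos)/10)
w=optics.camera_params('wrist'); print(M.T@(w['eye']-pos), M.T@Rm(w['orientation']),w['fovy'])
E
```

```text
plate [ 531.30722268 -395.11240655] 190.80165182494136 69.33404996024092 head 14.6931032883215 ring [ 587.74843412 -380.10399129] dist 58.402244491516356
handle [ 472.30202695 -410.5845388 ] bar px [468.68991249 296.04745271]
axis [596.32053405  21.66248621 204.        ] [596.36413292  21.72636083 215.        ] knob [645.58900961  16.72278244 255.        ] 71.08293295010861
[[ 0.892  0.453 -0.001]
 [ 0.453 -0.892  0.002]
 [ 0.    -0.002 -1.   ]]
to above handle z130, tool cm [23.52276892 -1.96586036  9.96943678]
[  70.77234698   -1.09633888 -154.63140754] [[-1.99377100e-04 -9.65878533e-01 -2.58995403e-01]
 [ 9.99999930e-01 -1.10621401e-04 -3.57265989e-04]
 [ 3.16425115e-04 -2.58995456e-01  9.65878488e-01]] 60.70911963848105
```

Call:
servo_tool --steps '[[[2.4,-0.2,0.8],-0.18,6],[[4.8,-0.4,1.6],-0.36,6],[[7.2,-0.6,2.4],-0.54,6],[[9.6,-0.8,3.2],-0.72,6],[[12,-1,4],-0.9,6],[[14.4,-1.2,4.8],-1.08,6],[[16.8,-1.4,5.6],-1.26,6],[[19.2,-1.6,6.4],-1.44,6],[[21.5,-1.8,7.2],-1.62,6],[[23.5,-2.0,8],-1.8,6]]'

```text
t: 1.35
position: [472.7, -410.1, 149.6]
orientation: [-1.317, -2.851, -0.001]
contact_force: [0.5, 0.4, -0.2]
grip_width: 59.8
gripper_force: 0.0
```

Call:
servo_tool --steps '[[[0,0,0],-0.18,6],[[0,0,0],-0.36,6],[[0,0,0],-0.54,6],[[0,0,0],-0.72,6],[[0,0,0],-0.9,6],[[0,0,0],-1.08,6],[[0,0,0],-1.13,6],[[0,0,0],-1.13,6]]'

```text
t: 2.35
position: [472.0, -410.6, 150.0]
orientation: [0.403, -3.115, -0.001]
contact_force: [0.6, -0.0, 1.1]
grip_width: 59.9
gripper_force: 0.0
```

```bash
cat >> h.py <<'E'
def go(target,heading=None):
    "tool shift (cm) and turn from present pose"
    s=status.sense(); M=Rm(s['orientation']); d=M.T@(np.array(target,float)-s['position'])/10
    hd=np.degrees(np.arctan2(M[1,0],M[0,0])); t=None
    if heading is not None: t=-np.radians((heading-hd+180)%360-180)
    print('t',s['t'],'pos',np.round(s['position'],1),'head',round(hd,1),'shift',d.round(2),'turn',t,'F',np.round(s['contact_force'],1),'w',s['grip_width'],'grip',s['gripper_force'],'j6',s['qpos'][5])
E
python3 - <<'E'
from h import *
snap('wrist','w1.png'); go([472.3,-410.6,33],194.7)
p=optics.camera_params('wrist'); print(proj(p,[472.3,-410.6,49]),proj(p,[531.3,-395,9]),proj(p,[587.7,-380,14]))
E
```

```text
t 2.4 pos [ 472.  -410.7  150.1] head -165.3 shift [-4.000e-02 -1.000e-02  1.171e+01] turn 0.00041978062927237544 F [ 0.3 -0.4  0.4] w 60.19078134539233 grip 0.0 j6 -2.598200029221403
[319.01145912 244.99845318] [319.43554368 306.80997777] [319.71631012 376.47016069]
```

View pics/w1.png

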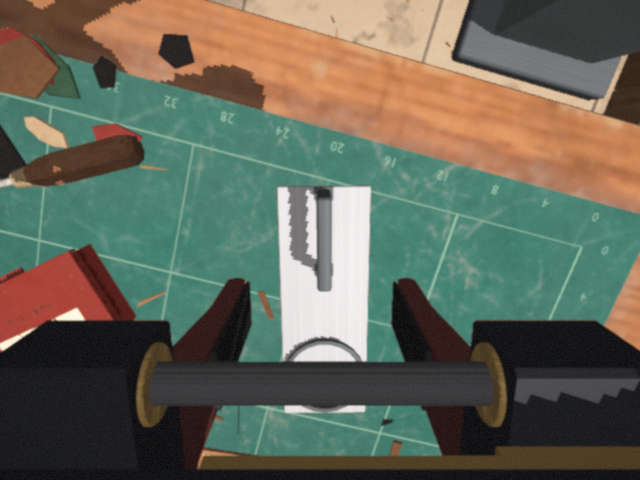

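The wrist view shows the handle bar at column 324, rows 190–290, about 3 mm to the tool's +y of the jaw centre. I'll correct for that, descend and grip.

Call:
servo_tool --steps '[[[0,0.25,3],0,6],[[0,0.25,7],0,6],[[0,0.25,10],0,6],[[0,0.25,11.8],0,6],[[0,0.25,11.8],0,0],[[0,0.25,11.8],0,0],[[0,0.25,11.8],0,0],[[0,0.25,11.8],0,0],[[0,0.25,11.8],0,0],[[0,0.25,11.8],0,0]]'

```text
t: 3.65
position: [471.6, -408.5, 33.0]
orientation: [-0.404, 3.115, -0.001]
contact_force: [-0.4, 0.2, 1.2]
grip_width: 9.8
gripper_force: 30.0
```

Call:
servo_tool --steps '[[[0,0,-0.5],0,0],[[0,0,-1.0],0,0],[[0,0,-1.5],0,0],[[0,0,-1.5],0,0]]'

```text
t: 4.15
position: [471.6, -408.5, 48.1]
orientation: [-0.404, 3.115, -0.001]
contact_force: [0.2, -0.1, -5.6]
grip_width: 9.9
gripper_force: 30.0
```

```bash
python3 - <<'E'
from h import *
snap('wrist','w2.png'); go([486,-34,35],207)
E
```

```text
t 4.2 pos [ 471.4 -408.5   47.8] head -165.2 shift [-10.97  35.84   1.27] turn -0.21313136979687858 F [-0.9 -0.4 -3.5] w 9.944852485191888 grip 29.999405443668365 j6 -2.5973139999680797
```

View pics/w2.png

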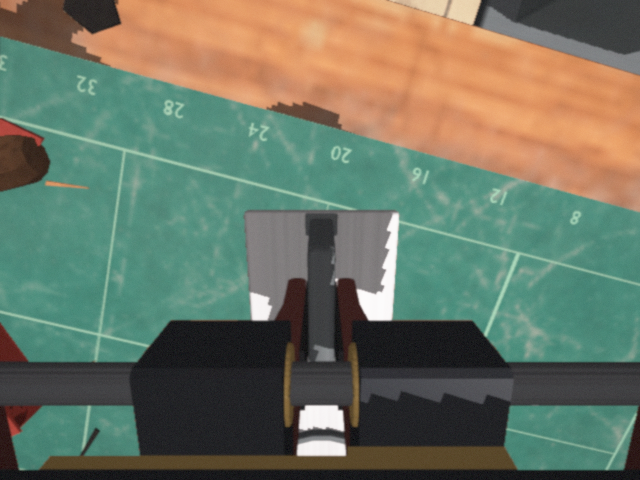

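The plate is held and clear of the mat, with its back edge at row 211, columns 246–399. Next I'll check the sag and work out the transport target.

```bash
python3 - <<'E'
from h import *
s=status.sense(); M=Rm(s['orientation']); P=np.array(s['position']); p=optics.camera_params('wrist')
G=P+M@[0,0,-11]
for pit in np.radians([0,3,6,9,12]):
    a=M[:,0]; z=np.array([0,0,1.])
    aa=a*np.cos(pit)+z*np.sin(pit); zz=z*np.cos(pit)-a*np.sin(pit)
    e=G+aa*34-zz*35
    print(np.degrees(pit),[proj(p,e+M[:,1]*k).round(1) for k in(-34,34)])
# foot/axis target: heading h of plate
ax=np.array([596.3,21.7])
for hd in (25,30):
    h=np.radians(hd);d=np.array([np.cos(h),np.sin(h)]); fin=ax-119*d; pre=ax-260*d; print(hd,fin,pre); go([*pre,45],hd+180)
E
```

```text
0.0 [array([241.8, 216.6]), array([394.9, 216.5])]
3.0000000000000004 [array([240.8, 213.4]), array([395.8, 213.4])]
6.000000000000001 [array([239.7, 210.4]), array([396.8, 210.4])]
9.0 [array([238.7, 207.6]), array([397.8, 207.6])]
12.000000000000002 [array([237.5, 205.1]), array([398.9, 205. ])]
25 [488.44937334 -28.59157315] [360.65997537 -88.18074805]
t 4.2 pos [ 471.4 -408.5   47.8] head -165.2 shift [ 2.53 33.8   0.27] turn -0.178224784756992 F [-0.9 -0.4 -3.5] w 9.944852485191888 grip 29.999405443668365 j6 -2.5973139999680797
30 [493.24297695 -37.8       ] [ 371.13339502 -108.3       ]
t 4.2 pos [ 471.4 -408.5   47.8] head -165.2 shift [ 2.04 31.58  0.27] turn -0.2654912473567085 F [-0.9 -0.4 -3.5] w 9.944852485191888 grip 29.999405443668365 j6 -2.5973139999680797
```

```bash
python3 - <<'E'
from h import *
go([420,-72,80],208)
E
```

```text
t 4.2 pos [ 471.4 -408.5   47.8] head -165.2 shift [-3.62 33.85 -3.23] turn -0.23058466231682187 F [-0.9 -0.4 -3.5] w 9.944852485191888 grip 29.999405443668365 j6 -2.5973139999680797
```

Call:
servo_tool --steps '[[[0,1,-1.6],0,0],[[-0.4,4,-3.2],0,0],[[-0.9,8.5,-3.2],-0.05,0],[[-1.4,13,-3.2],-0.08,0],[[-1.9,17.5,-3.2],-0.11,0],[[-2.4,22,-3.2],-0.14,0],[[-2.9,26.5,-3.2],-0.18,0],[[-3.3,31,-3.2],-0.21,0],[[-3.6,33.8,-3.2],-0.23,0],[[-3.6,33.8,-3.2],-0.23,0]]'

```text
t: 5.45
position: [419.6, -70.5, 80.7]
orientation: [-0.764, 3.046, -0.0]
contact_force: [-0.5, -0.7, -5.7]
grip_width: 10.0
gripper_force: 30.0
```

```bash
python3 - <<'E'
from h import *
snap('wrist','w3.png');b,p=snap('top'); a,q=snap('scene')
A=cv2.resize(b[170:340,220:380],None,fx=2.8,fy=2.8,interpolation=cv2.INTER_CUBIC)
cv2.imwrite('pics/c2.png',A[:,:,::-1])
go([420,-72,33],208)
E
```

```text
t 5.6 pos [420.1 -72.7  80.3] head -152.0 shift [-0.03  0.07  4.73] turn -0.0007131422802602841 F [-0.2  0.5 -5. ] w 9.848180539096093 grip 29.99798744916916 j6 -2.3097384175840565
```

View pics/c2.png

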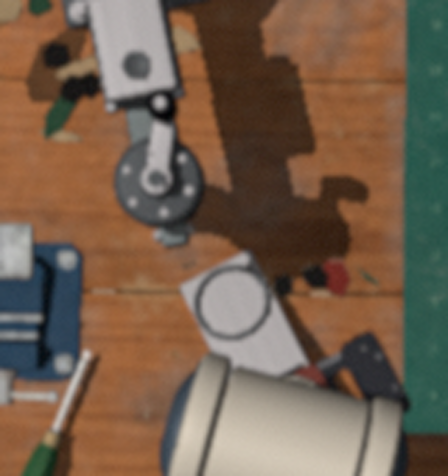

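The crop shows the held plate's ring at (303.2,278.2) and the hub at (276,234.5). The debris lies clear of the plate's path.

```bash
python3 - <<'E'
from h import *
p=optics.camera_params('top'); g=lambda x,y:(220+x/2.8,170+y/2.8)
r=onz(p,*g(233,303),61); ax=onz(p,*g(157,181),215); gr=onz(p,*g(160,182),204)
s=status.sense(); M=Rm(s['orientation']); P=np.array(s['position']); print('ring px',r,'ring kin',P-119*M[:,0],'axis',ax,gr)
for t in(r,P-119*M[:,0]): print('shift tool', M.T@(np.array([596.3,21.7,0])-t)/10)
E
```

```text
ring px [508.09921176 -28.59682782  61.        ] ring kin [525.18008921 -16.94228678  80.39018842] axis [594.54006365  22.05384258 215.        ] [594.78691392  20.8261683  204.        ]
shift tool [-10.14499481   0.31424936   6.10588462]
shift tool [-8.0886671   0.08781876  8.04389562]
```

Call:
servo_tool --steps '[[[0,0,1.5],0,0],[[0,0,3.2],0,0],[[0,0,4.2],0,0],[[0,0,4.7],0,0],[[0,0,4.7],0,0]]'

```text
t: 6.22
position: [419.8, -72.4, 32.1]
orientation: [0.759, -3.048, -0.001]
contact_force: [-0.3, -0.7, -2.4]
grip_width: 10.0
gripper_force: 30.0
```

```bash
python3 - <<'E'
from h import *
b,p=snap('top','t3.png')
A=cv2.resize(b[200:320,240:370],None,fx=4,fy=4,interpolation=cv2.INTER_CUBIC)
cv2.imwrite('pics/c3.png',A[:,:,::-1])
s=status.sense(); M=Rm(s['orientation']); P=np.array(s['position']);k=P-119*M[:,0];k[2]=13; print('kin',k,proj(p,k),'crop',(proj(p,k)-[240,200])*4); go(P)
E
```

```text
kin [525.09118261 -16.51019272  13.        ] [299.03158217 271.16825384] crop [236.12632866 284.67301537]
t 6.275 pos [420.  -72.3  32.5] head -152.0 shift [0. 0. 0.] turn None F [-0.1 -0.7 -2.2] w 9.493090939972403 grip 29.999103248119354 j6 -2.309559519439056
```

View pics/c3.png

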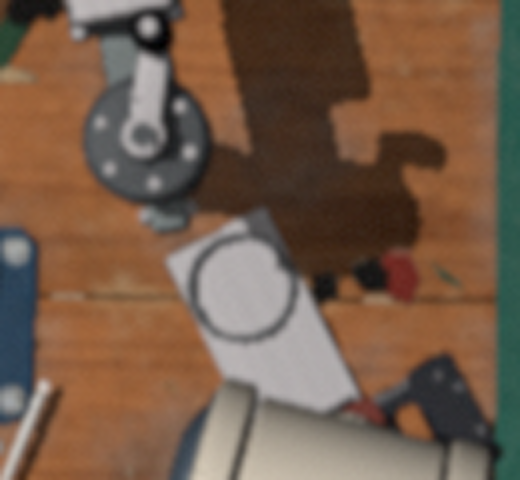

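The ring is now at crop (242,285), so the plate is level again. It is within about 3 mm of the position computed from the arm pose. I'll use camera-relative positions for the remaining advance.

```bash
python3 - <<'E'
from h import *
p=optics.camera_params('top'); g=lambda x,y:(240+x/4,200+y/4)
r=onz(p,*g(242,285.5),12); axs=[onz(p,*g(146,137),215),onz(p,*g(147.5,139.5),204)]
s=status.sense(); M=Rm(s['orientation']); print(r,axs)
for a in axs: print(M.T@(a-r)/10)
E
```

```text
[524.66364884 -19.98761998  12.        ] [array([595.35139913,  21.19841348, 215.        ]), array([595.0373448 ,  21.38095184, 204.        ])]
[ -8.17360335   0.32802688 -20.30037144]
[ -8.15449174   0.35854742 -19.2003611 ]
```

Call:
servo_tool --steps '[[[-1,0.1,0],0,0],[[-2,0.2,0],0,0],[[-3,0.3,0],0,0],[[-4,0.3,0],0,0],[[-5,0.3,0],0,0],[[-6,0.3,0],0,0],[[-7,0.3,0],0,0],[[-7.7,0.3,0],0,0],[[-8.15,0.3,0],0,0],[[-8.15,0.3,0.1],0,0]]'

```text
t: 7.52
position: [491.1, -31.2, 31.8]
orientation: [-0.759, 3.047, 0.0]
contact_force: [1.1, 1.1, -3.0]
grip_width: 9.2
gripper_force: 30.0
```

Call:
servo_tool --steps '[[[0,0,0.1],0,0],[[0,0,0.1],0,1],[[0,0,0.1],0,2.5],[[0,0,0.1],0,4],[[0,0,0.1],0,4]]'

```text
t: 8.15
position: [490.6, -31.7, 30.9]
orientation: [-0.759, 3.048, -0.0]
contact_force: [0.0, 1.0, 0.0]
grip_width: 36.2
gripper_force: 0.0
```

Call:
servo_tool --steps '[[[0,0,-1],0,4],[[0,0,-3],0,4],[[1,0,-6],0,4],[[4,0,-11],0,4],[[7,0,-15],0,4],[[9,0,-17],0,4],[[9,0,-17],0,4]]'

```text
t: 9.02
position: [411.4, -74.4, 203.7]
orientation: [-0.756, 3.044, -0.005]
contact_force: [0.6, 1.1, -0.4]
grip_width: 40.0
gripper_force: 0.0
```

```bash
python3 - <<'E'
from h import *
w,p=snap('wrist'); b,q=snap('top')
cv2.imwrite('pics/w4.png',np.hstack([cv2.resize(w,(400,300)),cv2.resize(b[190:310,235:395],(400,300),interpolation=cv2.INTER_CUBIC)])[:,:,::-1])
go([488,-30,100])
E
```

```text
t 9.125 pos [411.3 -73.6 200.4] head -152.0 shift [-8.81  0.26 10.04] turn None F [-0.6 -0.  -1. ] w 40.462285283615415 grip 0.0 j6 -2.317387468289878
```

View pics/w4.png

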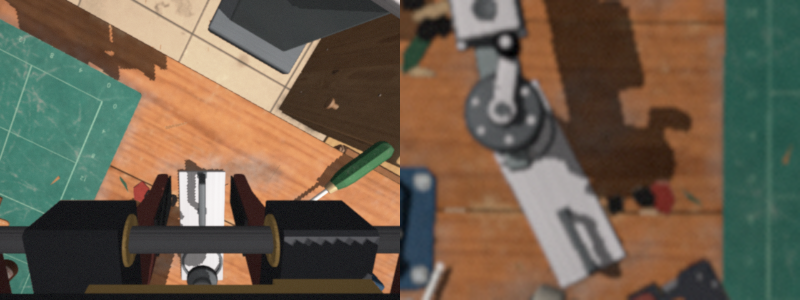

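The wrist view shows the plate lying free with the jack foot over its ring end. The top view shows the ring's right rim beside the gear head. I'll check the placing from the plate's free end in the top view and find the knob.

```bash
python3 - <<'E'
from h import *
b,p=snap('top','t5.png')
I=cv2.resize(b[190:315,235:345],None,fx=4,fy=4,interpolation=cv2.INTER_CUBIC)
h=cv2.cvtColor(I,cv2.COLOR_RGB2HSV); m=((h[...,1]<60)&(h[...,2]>110)).astype(np.uint8)
m[:230]=0
n,l,s,c=cv2.connectedComponentsWithStats(m); k=1+np.argmax(s[1:,4]); print(s[k])
pts=np.argwhere(l==k)[:,::-1]; W=np.array([onz(p,235+x/4,190+y/4,6)[:2] for x,y in pts])
d=np.array([np.cos(np.radians(28)),np.sin(np.radians(28))]); e=np.array([-d[1],d[0]])
for hd in (26,27,28,29,30):
    d=np.array([np.cos(np.radians(hd)),np.sin(np.radians(hd))]); e=np.array([-d[1],d[0]])
    a=W@d; t=W@e; sl=[(np.percentile(t[(a>x)&(a<x+8)],1.),np.percentile(t[(a>x)&(a<x+8)],99.)) for x in np.arange(a.min()+10,a.min()+90,20)]
    a0=np.percentile(a,.3); mid=np.mean(sl[0]); R0=(a0+153)*d+np.median([np.mean(x) for x in sl])*e
    print(hd,np.round(sl,1).tolist(),a0,'ring',R0)
cv2.imwrite('pics/c5.png',np.hstack([I[:,:,::-1],cv2.cvtColor((l==k).astype(np.uint8)*255,cv2.COLOR_GRAY2BGR)])[:,:800])
E
```

```text
[  151   243   210   219 18541]
26 [[-280.2, -211.5], [-279.7, -211.5], [-279.1, -210.9], [-273.8, -210.5]] 390.1782481701838 ring [595.73413496  17.64704303]
27 [[-287.2, -218.5], [-287.1, -218.8], [-286.7, -218.6], [-281.5, -218.6]] 386.23613584934446 ring [595.21541274  19.59362544]
28 [[-294.1, -225.4], [-294.4, -226.1], [-294.4, -226.2], [-289.4, -226.6]] 381.96467640613025 ring [594.40817145  21.58472005]
29 [[-300.9, -232.2], [-301.5, -233.3], [-302.0, -233.7], [-297.4, -234.5]] 377.4743542448759 ring [593.40348276  23.66284302]
30 [[-307.7, -238.8], [-308.6, -240.3], [-309.5, -241.1], [-305.2, -242.3]] 372.7462901963196 ring [592.36127291  25.49275928]
```

View pics/c5.png

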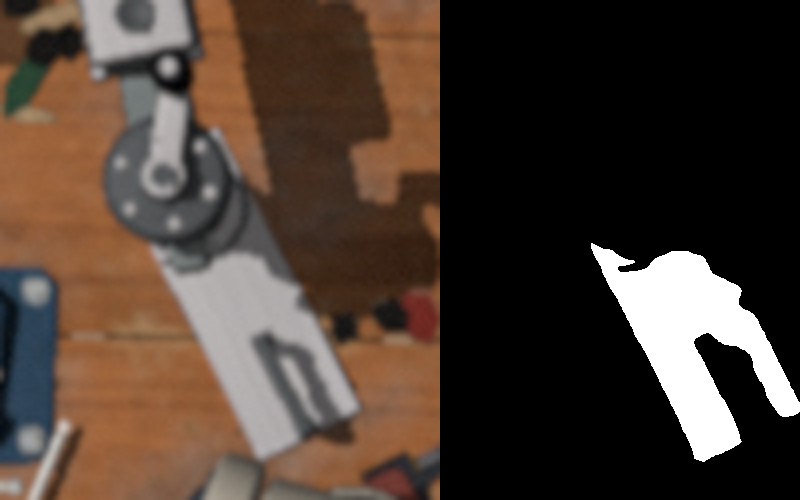

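The plate heads about 27.5°, which puts the ring at about (594.8,20.6). The jack axis is at (595.2,21.3), so the ring is centred to about 1 mm. Next I'll go above the knob.

```bash
python3 - <<'E'
from h import *
go([646,20,285])
E
```

```text
t 9.175 pos [411.1 -73.4 199.6] head -152.0 shift [-25.12  -2.76  -8.56] turn None F [-0.4  0.1  0.1] w 40.115646959595004 grip 0.0 j6 -2.3174572450329585
```

Call:
servo_tool --steps '[[[0,0,-4.5],0,6],[[0,0,-8.6],0,6],[[-4,-0.4,-8.6],0,6],[[-9,-1,-8.6],0,6],[[-14,-1.5,-8.6],0,6],[[-19,-2.1,-8.6],0,6],[[-23,-2.5,-8.6],0,6],[[-25.1,-2.8,-8.6],0,6],[[-25.1,-2.8,-8.6],0,6],[[-25.1,-2.8,-8.6],0,6]]'

```text
t: 10.42
position: [645.5, 19.4, 285.4]
orientation: [0.759, -3.046, -0.001]
contact_force: [-0.2, 0.0, -0.1]
grip_width: 59.9
gripper_force: 0.0
```

```bash
python3 - <<'E'
from h import *
w,p=snap('wrist','w6.png'); print(proj(p,[646,20,255]),proj(p,[596,24.7,215]))
go([646,20,230])
E
```

```text
[319.11722708 284.30255911] [369.53761595 186.45630452]
t 10.475 pos [645.4  19.2 286.2] head -152.0 shift [-0.1   0.04  5.62] turn None F [-0.2 -0.6  0.2] w 60.06008553077088 grip 0.0 j6 -2.0818791967855357
```

View pics/w6.png

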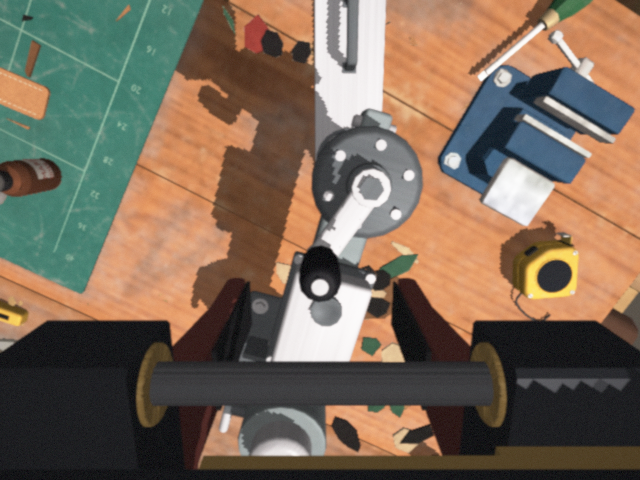

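The knob top is at (320,285) and the hub at (370,187), both within 1 px of prediction. I'll descend and grip.

Call:
servo_tool --steps '[[[-0.1,0,2],0,6],[[-0.1,0,4],0,6],[[-0.1,0,5.5],0,6],[[-0.1,0,5.5],0,4],[[-0.1,0,5.5],0,1],[[-0.1,0,5.5],0,0],[[-0.1,0,5.5],0,0],[[-0.1,0,5.5],0,0],[[-0.1,0,5.5],0,0]]'

```text
t: 11.6
position: [647.1, 19.6, 232.3]
orientation: [-0.759, 3.047, -0.001]
contact_force: [0.5, -1.1, 3.0]
grip_width: 21.5
gripper_force: 30.0
```

```bash
cat > c.py <<'E'
from h import *
C=np.array([596,24.7])
def rows(step,n,r=50.):
    s=status.sense(); M=Rm(s['orientation']); P=np.array(s['position'])
    v=P[:2]-C; a0=np.arctan2(v[1],v[0]); F=np.array(s['contact_force'])
    t=np.array([np.sin(a0),-np.cos(a0)])  # clockwise tangent
    print('t',round(s['t'],2),'ang',round(a0,3),'r',np.hypot(*v).round(1),'z',P[2].round(1),'Ftan',(-F[:2]@t).round(1),'Frad',(F[:2]@(v/np.hypot(*v))).round(1),'Fz',F[2].round(1),'w',round(s['grip_width'],1))
    for i in range(1,n+1):
        a=a0-step*i; T=np.array([*(C+r*np.array([np.cos(a),np.sin(a)])),P[2]])
        print(np.round(M.T@(T-P)/10,2)[:2].tolist(),end=' ')
E
python3 -c "
from c import *
rows(.1,10)"
```

```text
t 11.6 ang -0.099 r 51.3 z 232.3 Ftan -1.0 Frad 0.6 Fz 3.0 w 21.5
[0.41, -0.33] [0.74, -0.7] [1.11, -1.03] [1.52, -1.33] [1.95, -1.58] [2.4, -1.79] [2.87, -1.96] [3.36, -2.07] [3.86, -2.14] [4.35, -2.15]
```

```bash
cat >> c.py <<'E'
def P2(a): return 5.0*np.array([np.cos(a-np.radians(208)),np.cos(a-np.radians(118))])
def table(a0,step,n):
    print([[*np.round(P2(a0-step*i)-P2(a0),2).tolist()] for i in range(1,n+1)])
E
python3 -c "
from c import *
for k in range(3): table(-.097-1.3*k,.13,10)"
```

```text
[[0.39, -0.52], [0.85, -0.98], [1.36, -1.38], [1.92, -1.7], [2.52, -1.96], [3.15, -2.13], [3.79, -2.22], [4.44, -2.23], [5.09, -2.15], [5.72, -1.99]]
[[0.6, 0.24], [1.17, 0.56], [1.69, 0.95], [2.16, 1.4], [2.56, 1.91], [2.9, 2.46], [3.16, 3.06], [3.34, 3.68], [3.43, 4.33], [3.45, 4.97]]
[[-0.07, 0.65], [-0.22, 1.28], [-0.46, 1.88], [-0.77, 2.45], [-1.15, 2.98], [-1.6, 3.45], [-2.1, 3.86], [-2.66, 4.2], [-3.25, 4.46], [-3.87, 4.65]]
```

Call:
servo_tool --steps '[[[0.39,-0.52,0],0,0],[[0.85,-0.98,0],0,0],[[1.36,-1.38,0],0,0],[[1.92,-1.7,0],0,0],[[2.52,-1.96,0],0,0],[[3.15,-2.13,0],0,0],[[3.79,-2.22,0],0,0],[[4.44,-2.23,0],0,0],[[5.09,-2.15,0],0,0],[[5.72,-1.99,0],0,0]]'

```text
t: 12.85
position: [607.2, -23.8, 232.3]
orientation: [-0.76, 3.043, 0.0]
contact_force: [8.3, 2.7, 1.4]
grip_width: 21.4
gripper_force: 30.0
```

```bash
python3 -c "
from c import *
rows(.1,0)"
```

```text
t 12.85 ang -1.344 r 49.8 z 232.3 Ftan 8.7 Frad -0.7 Fz 1.4 w 21.4
```

Call:
servo_tool --steps '[[[0.6,0.24,0],0,0],[[1.17,0.56,0],0,0],[[1.69,0.95,0],0,0],[[2.16,1.4,0],0,0],[[2.56,1.91,0],0,0],[[2.9,2.46,0],0,0],[[3.16,3.06,0],0,0],[[3.34,3.68,0],0,0],[[3.43,4.33,0],0,0],[[3.45,4.97,0],0,0]]'

```text
t: 14.1
position: [553.2, 1.6, 232.3]
orientation: [-0.756, 3.045, -0.006]
contact_force: [7.4, -4.7, 0.7]
grip_width: 21.9
gripper_force: 30.0
```

```bash
python3 -c "
from c import *
rows(.1,0)"
```

```text
t 14.1 ang -2.646 r 48.6 z 232.3 Ftan 7.7 Frad -4.2 Fz 0.7 w 21.9
```

Call:
servo_tool --steps '[[[-0.07,0.65,0],0,0],[[-0.22,1.28,0],0,0],[[-0.46,1.88,0],0,0],[[-0.77,2.45,0],0,0],[[-1.15,2.98,0],0,0],[[-1.6,3.45,0],0,0],[[-2.1,3.86,0],0,0],[[-2.66,4.2,0],0,0],[[-3.25,4.46,0],0,0],[[-3.87,4.65,0],0,0]]'

```text
t: 15.35
position: [562.6, 61.1, 232.2]
orientation: [0.756, -3.045, 0.002]
contact_force: [-7.5, -4.5, 5.2]
grip_width: 21.4
gripper_force: 30.0
```

```bash
python3 -c "
from c import *
rows(.1,0)
for k in range(8): table(-3.997-.5*k,.1,5)"
```

```text
t 15.35 ang 2.313 r 49.4 z 232.2 Ftan 8.6 Frad 1.8 Fz 5.2 w 21.4
[[-0.49, 0.09], [-0.99, 0.13], [-1.49, 0.11], [-1.99, 0.05], [-2.47, -0.06]]
[[-0.47, -0.16], [-0.93, -0.36], [-1.36, -0.61], [-1.77, -0.91], [-2.14, -1.24]]
[[-0.34, -0.37], [-0.64, -0.77], [-0.9, -1.19], [-1.12, -1.64], [-1.29, -2.11]]
[[-0.12, -0.48], [-0.2, -0.98], [-0.22, -1.48], [-0.19, -1.98], [-0.12, -2.47]]
[[0.12, -0.48], [0.3, -0.95], [0.52, -1.4], [0.78, -1.83], [1.08, -2.23]]
[[0.34, -0.36], [0.72, -0.69], [1.13, -0.98], [1.56, -1.23], [2.02, -1.43]]
[[0.47, -0.16], [0.96, -0.26], [1.46, -0.32], [1.96, -0.33], [2.46, -0.29]]
[[0.49, 0.09], [0.97, 0.23], [1.44, 0.42], [1.88, 0.65], [2.3, 0.92]]
```

```bash
python3 -c "
from c import *
for k in range(17): print(round(-3.997-.3*k,3),end=' '); table(-3.997-.3*k,.1,3)"
```

```text
-3.997 [[-0.49, 0.09], [-0.99, 0.13], [-1.49, 0.11]]
-4.297 [[-0.5, -0.06], [-0.98, -0.17], [-1.46, -0.33]]
-4.597 [[-0.46, -0.21], [-0.89, -0.46], [-1.29, -0.75]]
-4.897 [[-0.37, -0.33], [-0.71, -0.7], [-1.02, -1.1]]
-5.197 [[-0.26, -0.43], [-0.48, -0.88], [-0.65, -1.35]]
-5.497 [[-0.12, -0.48], [-0.2, -0.98], [-0.22, -1.48]]
-5.797 [[0.03, -0.5], [0.1, -0.99], [0.23, -1.48]]
-6.097 [[0.17, -0.47], [0.39, -0.92], [0.65, -1.34]]
-6.397 [[0.3, -0.4], [0.65, -0.76], [1.02, -1.09]]
-6.697 [[0.41, -0.29], [0.84, -0.54], [1.3, -0.74]]
-6.997 [[0.47, -0.16], [0.96, -0.26], [1.46, -0.32]]
-7.297 [[0.5, -0.01], [1.0, 0.03], [1.49, 0.12]]
-7.597 [[0.48, 0.14], [0.94, 0.33], [1.39, 0.56]]
-7.897 [[0.42, 0.27], [0.81, 0.59], [1.16, 0.94]]
-8.197 [[0.32, 0.39], [0.6, 0.8], [0.83, 1.24]]
-8.497 [[0.19, 0.46], [0.33, 0.94], [0.43, 1.43]]
-8.797 [[0.04, 0.5], [0.04, 1.0], [-0.02, 1.49]]
```

Call:
servo_tool --steps '[[[-0.49,0.09,0],0,0],[[-0.99,0.13,0],0,0],[[-1.49,0.11,0],0,0]]'

```text
t: 15.72
position: [575.0, 69.9, 232.3]
orientation: [0.758, -3.045, -0.001]
contact_force: [-8.0, -0.3, 5.2]
grip_width: 21.4
gripper_force: 30.0
```

Call:
servo_tool --steps '[[[-0.5,-0.06,0],0,0],[[-0.98,-0.17,0],0,0],[[-1.46,-0.33,0],0,0]]'

```text
t: 16.1
position: [589.4, 74.6, 232.2]
orientation: [0.759, -3.044, -0.003]
contact_force: [-8.7, 1.6, 5.2]
grip_width: 21.7
gripper_force: 30.0
```

```bash
python3 -c "
from c import *
rows(.1,0)"
```

```text
t 16.1 ang 1.702 r 50.3 z 232.2 Ftan 8.5 Frad 2.7 Fz 5.2 w 21.7
```

Call:
servo_tool --steps '[[[-0.46,-0.21,0],0,0],[[-0.89,-0.46,0],0,0],[[-1.29,-0.75,0],0,0]]'

```text
t: 16.48
position: [604.4, 74.7, 232.2]
orientation: [0.761, -3.045, -0.004]
contact_force: [-8.9, 3.5, 6.0]
grip_width: 21.6
gripper_force: 30.0
```

Call:
servo_tool --steps '[[[-0.37,-0.33,0],0,0],[[-0.71,-0.7,0],0,0],[[-1.02,-1.1,0],0,0]]'

```text
t: 16.85
position: [618.8, 70.4, 232.3]
orientation: [0.762, -3.045, -0.006]
contact_force: [-6.6, 4.9, 4.6]
grip_width: 21.4
gripper_force: 30.0
```

```bash
python3 -c "
from c import *
rows(.1,0)"
```

```text
t 16.85 ang 1.108 r 51.1 z 232.3 Ftan 8.1 Frad 1.4 Fz 4.6 w 21.4
```

Still free, so I'll continue.

Call:
servo_tool --steps '[[[-0.26,-0.43,0],0,0],[[-0.48,-0.88,0],0,0],[[-0.65,-1.35,0],0,0]]'

```text
t: 17.23
position: [631.2, 62.0, 232.3]
orientation: [0.763, -3.046, -0.007]
contact_force: [-5.6, 5.8, 4.5]
grip_width: 21.8
gripper_force: 30.0
```

```bash
python3 -c "
from c import *
rows(.1,0)"
```

```text
t 17.23 ang 0.814 r 51.3 z 232.3 Ftan 8.1 Frad 0.4 Fz 4.5 w 21.8
```

Call:
servo_tool --steps '[[[-0.12,-0.48,0],0,0],[[-0.2,-0.98,0],0,0],[[-0.22,-1.48,0],0,0]]'

```text
t: 17.6
position: [640.6, 50.4, 232.3]
orientation: [-0.764, 3.047, 0.007]
contact_force: [-2.3, 7.1, 4.2]
grip_width: 21.5
gripper_force: 30.0
```

Call:
servo_tool --steps '[[[0.03,-0.5,0],0,0],[[0.1,-0.99,0],0,0],[[0.23,-1.48,0],0,0]]'

```text
t: 17.98
position: [646.1, 36.5, 232.3]
orientation: [-0.764, 3.045, 0.007]
contact_force: [-0.4, 8.2, 3.2]
grip_width: 21.4
gripper_force: 30.0
```

Call:
servo_tool --steps '[[[0.17,-0.47,0],0,0],[[0.39,-0.92,0],0,0],[[0.65,-1.34,0],0,0]]'

```text
t: 18.35
position: [647.2, 21.5, 232.3]
orientation: [-0.764, 3.044, 0.006]
contact_force: [2.0, 8.7, 4.2]
grip_width: 21.3
gripper_force: 30.0
```

```bash
python3 -c "
from c import *
rows(.1,0)"
```

```text
t 18.35 ang -0.063 r 51.3 z 232.3 Ftan 8.8 Frad 1.4 Fz 4.2 w 21.3
```

Call:
servo_tool --steps '[[[0.3,-0.4,0],0,0],[[0.65,-0.76,0],0,0],[[1.02,-1.09,0],0,0]]'

```text
t: 18.73
position: [643.8, 6.7, 232.3]
orientation: [-0.763, 3.043, 0.005]
contact_force: [3.7, 6.8, 2.4]
grip_width: 21.5
gripper_force: 30.0
```

Call:
servo_tool --steps '[[[0.41,-0.29,0],0,0],[[0.84,-0.54,0],0,0],[[1.3,-0.74,0],0,0]]'

```text
t: 19.1
position: [636.1, -6.4, 232.3]
orientation: [-0.762, 3.043, 0.003]
contact_force: [5.3, 5.7, 2.0]
grip_width: 21.4
gripper_force: 30.0
```

Call:
servo_tool --steps '[[[0.47,-0.16,0],0,0],[[0.96,-0.26,0],0,0],[[1.46,-0.32,0],0,0]]'

```text
t: 19.48
position: [624.9, -16.5, 232.3]
orientation: [-0.761, 3.042, 0.002]
contact_force: [6.4, 4.6, 1.3]
grip_width: 21.9
gripper_force: 30.0
```

Call:
servo_tool --steps '[[[0.5,-0.01,0],0,0],[[1.0,0.03,0],0,0],[[1.49,0.12,0],0,0]]'

```text
t: 19.85
position: [611.3, -22.8, 232.3]
orientation: [-0.761, 3.042, 0.001]
contact_force: [7.5, 3.8, 1.3]
grip_width: 21.5
gripper_force: 30.0
```

Call:
servo_tool --steps '[[[0.48,0.14,0],0,0],[[0.94,0.33,0],0,0],[[1.39,0.56,0],0,0]]'

```text
t: 20.23
position: [596.6, -24.8, 232.3]
orientation: [-0.76, 3.043, -0.0]
contact_force: [7.5, 1.3, 1.1]
grip_width: 21.5
gripper_force: 30.0
```

```bash
python3 -c "
from c import *
rows(.1,0)"
```

```text
t 20.23 ang -1.559 r 49.5 z 232.3 Ftan 7.6 Frad -1.2 Fz 1.1 w 21.5
```

Call:
servo_tool --steps '[[[0.42,0.27,0],0,0],[[0.81,0.59,0],0,0],[[1.16,0.94,0],0,0]]'

```text
t: 20.6
position: [582.0, -22.4, 232.3]
orientation: [-0.759, 3.043, -0.002]
contact_force: [8.9, 0.5, 1.2]
grip_width: 21.0
gripper_force: 30.0
```

```bash
python3 -c "
from c import *
rows(.1,0)"
```

```text
t 20.6 ang -1.859 r 49.2 z 232.3 Ftan 8.4 Frad -3.0 Fz 1.2 w 21.0
```

Call:
servo_tool --steps '[[[0.32,0.39,0],0,0],[[0.6,0.8,0],0,0],[[0.83,1.24,0],0,0]]'

```text
t: 20.98
position: [569.0, -16.1, 232.3]
orientation: [-0.757, 3.043, -0.004]
contact_force: [10.7, -1.9, 0.0]
grip_width: 21.3
gripper_force: 30.0
```

```bash
python3 -c "
from c import *
rows(.1,0)"
```

```text
t 20.98 ang -2.156 r 48.9 z 232.3 Ftan 9.9 Frad -4.3 Fz 0.0 w 21.3
```

Call:
servo_tool --steps '[[[0.1,0.23,0],0,0],[[0.19,0.46,0],0,0]]'

```text
t: 21.22
position: [565.5, -13.4, 232.3]
orientation: [-0.756, 3.043, -0.005]
contact_force: [10.8, -3.6, -0.5]
grip_width: 21.5
gripper_force: 30.0
```

```bash
python3 -c "
from c import *
rows(.1,0)
for k in range(6): print(round(-8.597-.1*k,3),end=' '); table(-8.597-.1*k,.05,2)"
```

```text
t 21.23 ang -2.245 r 48.8 z 232.3 Ftan 10.7 Frad -3.9 Fz -0.5 w 21.5
-8.597 [[0.08, 0.24], [0.14, 0.48]]
-8.697 [[0.05, 0.24], [0.09, 0.49]]
-8.797 [[0.03, 0.25], [0.04, 0.5]]
-8.897 [[0.0, 0.25], [-0.01, 0.5]]
-8.997 [[-0.02, 0.25], [-0.06, 0.5]]
-9.097 [[-0.05, 0.25], [-0.1, 0.49]]
```

Call:
servo_tool --steps '[[[0.08,0.24,0],0,0],[[0.14,0.48,0],0,0]]'

```text
t: 21.48
position: [562.2, -10.5, 232.3]
orientation: [-0.755, 3.043, -0.007]
contact_force: [11.1, -5.8, 1.1]
grip_width: 21.8
gripper_force: 30.0
```

```bash
python3 -c "
from c import *
rows(.1,0)"
```

```text
t 21.48 ang -2.336 r 48.8 z 232.3 Ftan 12.0 Frad -3.5 Fz 1.1 w 21.8
```

Call:
servo_tool --steps '[[[0.03,0.15,0],0,0],[[0.06,0.3,0],0,0]]'

```text
t: 21.72
position: [560.4, -8.5, 232.3]
orientation: [-0.754, 3.043, -0.008]
contact_force: [11.9, -7.1, -0.0]
grip_width: 21.6
gripper_force: 30.0
```

```bash
python3 -c "
from c import *
rows(.1,0)"
```

```text
t 21.73 ang -2.391 r 48.7 z 232.3 Ftan 13.3 Frad -3.9 Fz -0.0 w 21.6
```

The crank now runs at about 13.3 N, against 8–8.5 N free, so I'll stop, let go and withdraw upwards.

Call:
servo_tool --steps '[[[0,0,0],0,3],[[0,0,0],0,5],[[0,0,0],0,5],[[0,0,-2],0,5],[[0,0,-5],0,5],[[0,0,-8],0,5],[[4,0,-9],0,5],[[9,0,-9],0,5],[[13,0,-9],0,5],[[13,0,-9],0,5]]'

```text
t: 22.98
position: [441.5, -68.1, 322.7]
orientation: [-0.756, 3.047, -0.002]
contact_force: [0.6, 0.8, 0.5]
grip_width: 50.1
gripper_force: 0.0
```

```bash
python3 - <<'E'
from h import *
go([0,0,0]); b,p=snap('top','t9.png'); a=cv2.imread('pics/t5.png')[:,:,::-1]; d=cv2.absdiff(a,b).max(2)
# bystanders & plate unchanged?
for n,(u,v) in dict(dye=(398,174),tape=(180,239),plate=(308,285),knob0=(277,207)).items(): print(n,d[v-12:v+12,u-12:u+12].mean())
I=cv2.resize(b[190:315,235:345],None,fx=4,fy=4,interpolation=cv2.INTER_CUBIC)
h=cv2.cvtColor(I,cv2.COLOR_RGB2HSV); m=((h[...,1]<60)&(h[...,2]>110)).astype(np.uint8); m[:230]=0
n,l,s,c=cv2.connectedComponentsWithStats(m); print(s[1+np.argmax(s[1:,4])])
E
```

```text
t 22.975 pos [441.5 -68.1 322.7] head -152.1 shift [35.9  26.7  32.18] turn None F [0.6 0.8 0.5] w 50.08256705568241 grip 0.0 j6 -2.28628308603659
dye 1.9913194444444444
tape 1.9305555555555556
plate 11.37673611111111
knob0 16.21875
[  151   243   289   257 30490]
```

```bash
python3 -c "
from bench import sign_off
print(sign_off())"
```

```text
the job is handed in; nothing more can be done
None
```

The sole plate lies under the jack, its ring about 1 mm off the foot's axis by the top camera. I wound the crank clockwise until it ran at about 13.3 N, against 8–8.5 N free, then let go and handed the job in at about 23 s. The dye bottle and tape measure did not move.

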